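# Close a double-lidded tin and take off its outer lid

### The arm

A 7-joint arm with a two-finger parallel gripper is mounted at the origin on a cart in front of the work surface, level with it; the furniture and walls round the work are solid. World frame = base frame: x ahead of the robot, y to its left, z up, the work surface at z = 0. Lengths are in mm, angles in rad, forces in N, time in s.
With the tool pointing down it reaches from about 400 to 750 mm from the base axis. Payload 19.5 kg.
Tool frame: the origin (TCP) lies midway between the tips of the shut fingers; the grasp point (between the pads) lies 19 mm behind it; z points along the fingers, x is the direction in which the jaws open and shut, and the axes are right-handed (so a half turn about z gives the same grasp; the last joint's range is limited). The gripper opens to 85 mm and grips with 20 to 120 N. Pads are 22 mm wide; open, the fingers measure 114 mm over their backs; the gripper's body (76 mm by 85 mm) begins 54 mm behind the grasp point. The pads swing forward as they close: fully open they stand 13 mm farther back than shut.
Start: joints at [-1.383, 0.707, -0.028, 1.485, 0.022, 0.951, -0.075], TCP at [130.964, 559.86, 231.268] pointing down, gripper open.
Joint ranges: [-2.71, 2.71], [-0.32, 2.16], [-1.57, 1.52], [0, 2.45], [-1.46, 4.6], [0, 2.02], [-2.83, 2.83]. Speed limits (rad/s): [1.89, 1.89, 2.57, 2.57, 3.01, 3.01, 3.01].

### API

Orientations are given as a rotation vector (axis times angle).
In Python, from station import r gives the robot as it stands.
- The arm moves only by the tool apply_moves, never from a script. Its argument "deltas" is a list that holds one entry, the list of rows, each a list of 5 numbers: the shift along the world's x, y, z in units of 50 mm (1.0 is 50 mm), then the turn about the world's z in units of 6 degrees (1.0 is 6 degrees), then the finger opening in mm, from 0 to 85.4. In form: [[[x, y, z, turn, fingers], ...]]. A call has 1 to 8 rows; each row shifts and turns the commanded pose from where the row before left it; what a row does not reach is not made up. A row lasts 1/10 s, in which the tool goes at most 50 mm and 8.59 degrees, less where a joint would pass 70% of its speed; a pose out of reach is approached as far as the arm can. A call is refused whole if a number of a shift passes 1 or a number of a turn 1, either way. A call with a gripper value outside its range is refused whole. The fingers move at their own pace and stop on an object; "force" is the grip in N (left out, the last holds). Time passes only in rows, so rows that do not move let the fingers close. It gives the time, the measured TCP pose, the force and the opening at its end, in the units of the state.
- r.get_obs(): the state, without advancing time (a new reading comes with each control period).
- r.get_image(name): name is "side" or "top"; returns the picture (480x640x3 uint8, blue, green, red); there is no depth.
- r.calibration(name): a dict with "fovy" (degrees; the focal length in pixels is half the picture's height over the tangent of half this angle, whatever the lens; pixels are square), "cx", "cy" (the principal point, pixels), "world_from_camera" (4x4, takes a point from camera to world coordinates). Camera axes: x right, y down, z forward; pixel columns grow to the right and rows downward; lengths in mm; the calibration is good to about 2 mm. A picture is of the moment at which its call begins. calibration takes no time and is no camera call.
- r.job_done(): hands the job in, once; it reports no verdict.
Trained networks look in the newest picture that a camera, given by its name, has taken for a name from the list of things; names that differ only in an ending like _2 or _b are one class to them, and where a whole thing is asked for, a point or a joint stands for the part that bears it (a point fixed in the world has none). Each returns a list of dicts, best first, with "score" (0 to 1); they miss things now and then, are a little off and sometimes report something else, mostly with a low value. They report only what shows in the picture. A call takes as long as a camera call. They do not tell look-alikes from the thing itself.
- r.find_in(camera, thing): "bbox" ([centre column, centre row, width, height] in pixels, round what is visible of it).
- r.landmark_of(camera, thing): "pixel" ([row, column] in pixels: a listed point, or the origin of a listed thing).
The state is a dict: "t": time; "joints": joint angles; "qd": joint speeds; "joint_torque": joint torques, N m; "ee_pos": TCP position; "tcp_rot": TCP orientation; "contact_force": force on the tool from outside, world axes, zero at the start; "moment": the same for the moment, N m; "grip_width": finger opening in mm.
Only numpy, scipy, OpenCV 4.12 (cv2) and the standard library are available. Lean on these libraries where they do the work, as an engineer would, in place of code of your own. Each camera call takes 0.05 s, during which the arm holds its last target. There are 200 camera calls.

### The job

The double-lidded tea tin is to be closed on the chopping board, and its outer lid taken off for wiping. Stand the open tin upright on the broad part of the board and let go of it, then carry the two nested lids together by the inner lid's stem, lower them gently into the tin's mouth until the inner lid is fully home, and let go. Then lift the outer lid alone by its collar, leaving the inner lid closed and undisturbed, and finish while still holding the outer lid level in the air above the tin, wholly clear of the stem; drop nothing and leave the other things on the worktop where they are.

Things in the scene. Friction and masses are not known exactly. Their poses are not given: they have to be found in the camera images.
- tin: open round steel tin, 64 mm outer diameter, 58 mm inner diameter, 90 mm tall, about 0.3 kg, upright on the worktop at the start. Origin: centre of its underside; z is its axis, up.
- inner_lid: inner lid: steel plug (54 mm dia, z 0-14 mm, foot bevelled; 2 mm play all round in the tin) under a flange (64 mm dia, z 14-18 mm), upright brass stem of 14 mm dia, z 18-70 mm; 0.12 kg. Origin: centre of the plug's underside, z up. Starts on the worktop, standing on its plug, wearing the outer lid. Fully home: flange on the tin's rim, this origin 76 mm above the tin's origin.
- outer_lid: outer lid: loose wooden cover, 79 mm dia, 0.08 kg; skirt (73 mm inner dia, z 0-10 mm), disc with 18 mm centre hole (z 10-14), raised collar of 34 mm dia round the hole (z 14-32). Origin: centre of the skirt's lower edge, z up. Rests on the inner lid's flange, origin 8 mm above that lid's; the stem sticks out 30 mm above the collar. Lifting the stem lifts both lids, the collar this one alone.
- board_blade (a point): centre of the upper face of the broad, square part (214 x 214 mm) of the wooden paddle chopping board, fixed, 18 mm thick, so 18 mm above the worktop. Axes along the square's sides; the board's handle points to this frame's -y. (Over the worktop a wall shelf and cabinets reach forward to x = 0.58 m, from 0.47 m above the worktop upward.)
- salt_shaker: bystander: glass salt shaker, 44 mm diameter, 90 mm tall; origin at the centre of its underside, z up
- lemon: bystander: lemon, 83 x 58 x 58 mm; origin at its underside
- garlic: bystander: head of garlic, 56 mm across, 56 mm tall; origin at its underside
- espresso_cup: bystander: cream espresso cup, 64 x 91 (with handle) x 50 mm tall; origin at its underside
- creamer: bystander: white creamer jug, 67 x 103 x 85 mm tall; origin at its underside
- teaspoon: bystander: steel teaspoon lying flat, 134 x 29 x 12 mm, long axis its x; origin at its underside
- pepper_mill: bystander: wooden pepper mill, 58 mm diameter, 170 mm tall; origin at its underside
Mind the look-alikes: they are no part of the job. Of the things shaped like the outer_lid, the wooden one is meant.

How it is judged:
By the outcome, as a careful person would: the job done as asked, in the order asked, and still so for the second after the job is handed in, while the arm keeps its last pose, push and grip.
It also fails if it takes over 72 s, if anything falls off the work surface, if the arm or the gripper's body presses on something with over 40 N, if the wrist force passes 120 N, or if a joint passes its speed limit or range.

## Working session

There is one attempt and no reset: what is moved stays moved. The work goes in short steps, Python scripts to look and compute and a tool call to move; the robot and the scene stay as the last step left them, time stands still between calls to the robot, and variables do not carry over. Pictures are saved under pics/ and viewed, about 8 in all and at most 12, crops included, and the job is handed in when it is done.

Besides the shell and the picture viewer there is one more tool, called as name([rows], argument=value, ...), one row to a line, values as JSON. apply_moves: Moves the arm, as the interface text tells. Its arguments: {"type":"object","properties":{"deltas":{"type":"array"},"force":{"type":"number"}},"required":["deltas"]}

```bash
ls; mkdir -p pics; cat > h.py <<'E'
from station import r
import numpy as np, cv2
def ray(cam,u,v):
    c=r.calibration(cam); f=240/np.tan(np.radians(c["fovy"]/2)); T=np.array(c["world_from_camera"])
    d=T[:3,:3]@np.array([(u-c["cx"])/f,(v-c["cy"])/f,1]); return T[:3,3],d
def atz(cam,u,v,z):
    o,d=ray(cam,u,v); return o+d*(z-o[2])/d[2]
def proj(cam,p):
    c=r.calibration(cam); f=240/np.tan(np.radians(c["fovy"]/2)); T=np.linalg.inv(np.array(c["world_from_camera"]))
    q=T[:3,:3]@np.array(p,float)+T[:3,3]; return np.array([c["cx"]+f*q[0]/q[2],c["cy"]+f*q[1]/q[2]])
E
python3 - <<'E'
from h import *
np.set_printoptions(precision=1,suppress=True)
for c in("top","side"):
    cv2.imwrite(f"pics/{c}0.png",r.get_image(c)); k=r.calibration(c); print(c,k["fovy"],k["cx"],k["cy"]);print(np.array(k["world_from_camera"]))
    for t in("tin","inner_lid","outer_lid","board_blade"):
        for l in r.landmark_of(c,t)[:3]:
            v,u=l["pixel"]; print(t,round(l["score"],2),u,v,atz(c,u,v,18 if t=="board_blade" else 0))
        if t!="board_blade": print([(round(b["score"],2),np.round(b["bbox"])) for b in r.find_in(c,t)[:3]])
print(r.get_obs())
E
```

```text
pics
top 48.96962263229431 319.3073009739029 238.17895442612868
[[  -0.    -1.     0.1  383.4]
 [  -1.     0.    -0.   189.4]
 [   0.    -0.1   -1.  1246.9]
 [   0.     0.     0.     1. ]]
tin 0.73 336.1 272.8 [456.4 138.9   0. ]
[(0.66, array([338., 274.,  29.,  30.]))]
inner_lid 0.53 276.6 266.1 [475.3 279.4   0. ]
[(0.6, array([318., 207.,  13.,  19.])), (0.28, array([276., 268.,  37.,  31.]))]
outer_lid 0.71 137.8 258.6 [500.2 607.5   0. ]
outer_lid 0.63 274.8 266.8 [473.8 283.7   0. ]
outer_lid 0.54 276.9 267.6 [471.8 278.7   0. ]
[(0.72, array([275., 269.,  37.,  38.])), (0.62, array([138., 265.,  33.,  37.]))]
board_blade 0.63 497.9 287.1 [ 414.  -236.3   18. ]
side 49.05850578043347 312.69238399107917 234.06159255631522
[[  -0.1   -0.4    0.9 -848.4]
 [  -1.     0.    -0.1  327.1]
 [   0.    -0.9   -0.4  701.2]
 [   0.     0.     0.     1. ]]
tin 0.59 333.6 253.7 [486.5 132.6   0. ]
[(0.67, array([335., 246.,  24.,  39.]))]
inner_lid 0.24 356.5 236.7 [592.2  47.1   0. ]
[(0.48, array([282., 243.,   8.,   8.]))]
outer_lid 0.85 164.6 260.5 [491.  611.4   0. ]
outer_lid 0.63 282.0 259.0 [468.3 282.4   0. ]
outer_lid 0.59 224.1 242.1 [593.2 451.1   0. ]
[(0.58, array([282., 258.,  27.,  20.])), (0.58, array([164., 260.,  27.,  19.])), (0.37, array([281., 203.,  18.,  52.]))]
{'t': 0.8, 'joints': array([-1.4,  0.7, -0. ,  1.5,  0. ,  1. , -0.1]), 'qd': array([-0., -0., -0., -0., -0.,  0.,  0.]), 'joint_torque': array([  0. , -88.3,   1.2, -23.6,   0. ,   0. ,  -0. ]), 'ee_pos': array([131. , 559.8, 231.3]), 'tcp_rot': array([ 2.5,  2. , -0. ]), 'contact_force': array([-0.2, -0.4, -0. ]), 'moment': array([-0., -0., -0.]), 'grip_width': 85.12708813258165}
```

View pics/top0.png

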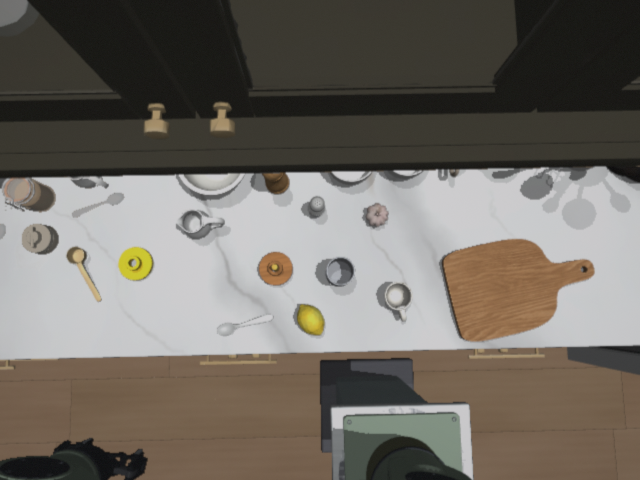

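View pics/side0.png

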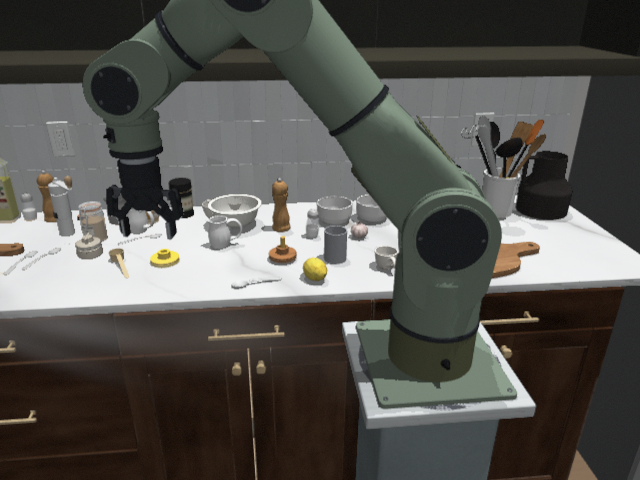

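```bash
python3 - <<'E'
from h import *
from scipy.spatial.transform import Rotation as R
o=r.get_obs(); print(o["tcp_rot"]); print(R.from_rotvec(o["tcp_rot"]).as_matrix().round(3), o["ee_pos"])
a=cv2.resize(cv2.imread("pics/top0.png")[180:340,240:440],None,fx=4,fy=4,interpolation=cv2.INTER_CUBIC)[:, :800]
cv2.imwrite("pics/top0c.png",a[:600])
b=cv2.resize(cv2.imread("pics/side0.png")[190:310,240:440],None,fx=4,fy=4,interpolation=cv2.INTER_CUBIC)
cv2.imwrite("pics/side0c.png",b)
E
```

```text
[ 2.46146707e+00  1.95198303e+00 -1.63991207e-04]
[[ 0.228  0.974 -0.   ]
 [ 0.974 -0.228 -0.   ]
 [-0.     0.    -1.   ]] [130.98980765 559.83975637 231.26640017]
```

```bash
cat >> h.py <<'E'
def circ(cam,x,y,z,d):
    a=np.linspace(0,2*np.pi,48); return np.array([proj(cam,(x+d/2*np.cos(t),y+d/2*np.sin(t),z)) for t in a])
def crop(im,cam,cu,cv_,w,h,s,circs):
    u0,v0=cu-w//2,cv_-h//2
    a=cv2.resize(im[v0:v0+h,u0:u0+w],None,fx=s,fy=s,interpolation=cv2.INTER_CUBIC)
    for c in circs:
        p=((circ(cam,*c)-[u0,v0]+.5)*s).astype(np.int32); cv2.polylines(a,[p],True,(0,0,255),1)
    return a
E
python3 - <<'E'
from h import *
from scipy.optimize import least_squares
# joint estimates from bboxes/landmarks
b=atz("top",338,274,80); print("tin top",b)
for z in (0,):
  print("tin side bottom", atz("side",335,262,0), "rim", atz("side",335,229.5,90))
l=atz("top",275,268.5,20); print("lid top",l, "lid side",atz("side",282,258,20))
t=(460,139); L=(472,280)
T,S=cv2.imread("pics/top0.png"),cv2.imread("pics/side0.png")
ct=[(*t,90,64),(*t,0,64)]; cl=[(*L,18,79),(*L,40,34),(*L,70,14)]
m=np.vstack([np.hstack([crop(T,"top",338,274,50,36,8,ct),crop(T,"top",275,268,50,36,8,cl)]),
 np.hstack([crop(S,"side",335,246,50,36,8,ct),crop(S,"side",282,250,50,36,8,cl)])])
cv2.imwrite("pics/m1.png",m)
E
```

```text
tin top [449.01453202 138.02273846  80.        ]
tin side bottom [436.23503806 135.51488575   0.        ] rim [458.42853188 134.24441787  90.        ]
lid top [468.35352019 281.72945743  20.        ] lid side [436.59659853 283.38342622  20.        ]
```

View pics/m1.png

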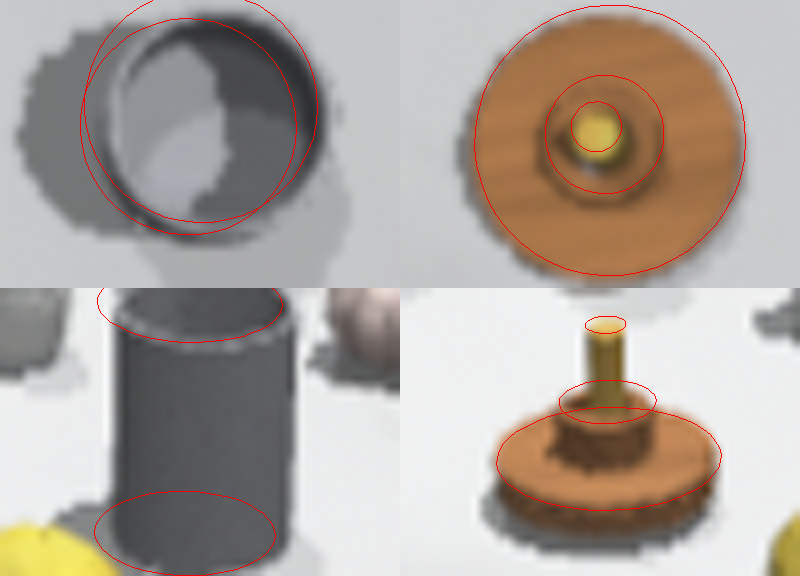

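The views agree: the tin is near (455, 135), the lid pair near (470, 280) with the wooden disc and brass stem, and the blade centre near (414, -236).

apply_moves([
  [[0.54,-0.7,0,0,85],[0.54,-0.7,0,0,85],[0.54,-0.7,0,0,85],[0.54,-0.7,0,0,85],[0.54,-0.7,0,0,85],[0.54,-0.7,0,0,85],[0.54,-0.7,0,0,85],[0.54,-0.7,0,0,85]],
], force=30)

```text
t: 1.6
ee_pos: [347.8, 278.4, 231.4]
tcp_rot: [2.461, 1.952, 0.001]
contact_force: [0.8, 0.8, 0.1]
grip_width: 85.2
```

apply_moves([
  [[0.54,-0.7,0,0,85],[0.54,-0.7,0,0,85],[0.54,-0.7,0,0,85],[0.54,-0.7,0,0,85],[0,0,0,0,85]],
])

```text
t: 2.1
ee_pos: [457.6, 134.8, 231.1]
tcp_rot: [2.467, 1.942, -0.001]
contact_force: [-1.3, 1.9, -0.1]
grip_width: 85.0
```

```bash
python3 -c "
from h import *
o=r.get_obs();print(o)"
```

```text
{'t': 2.1, 'joints': array([-0.28426416,  0.56520592, -0.11986979,  1.82759863,  0.09690306,
        0.75413784,  0.87718644]), 'qd': array([-0.10104788, -0.01669794, -0.04860071,  0.04847827, -0.01958394,
       -0.0212616 , -0.08390557]), 'joint_torque': array([  7.51368016, -71.79576874,   1.1026559 , -21.84391558,
         0.37627799,   0.49945973,   2.29967415]), 'ee_pos': array([457.64028131, 134.83789253, 231.09946308]), 'tcp_rot': array([ 2.46702867e+00,  1.94156383e+00, -5.83392615e-04]), 'contact_force': array([-1.29442824,  1.89647584, -0.06642398]), 'moment': array([ 0.03569461,  0.06094569, -0.03158947]), 'grip_width': 84.9635245228558}
```

apply_moves([
  [[-0.04,0,-0.5,0,85],[0,0,-0.5,0,85],[0,0,-0.5,0,85],[0,0,-0.5,0,85],[0,0,-0.3,0,85],[0,0,0,0,85]],
])

```text
t: 2.7
ee_pos: [452.2, 139.9, 114.9]
tcp_rot: [-2.461, -1.952, 0.004]
contact_force: [-0.2, -0.2, -0.2]
grip_width: 85.3
```

apply_moves([
  [[0,0,-0.3,0,85],[0,0,-0.3,0,85],[0,0,-0.3,0,85],[0,0,-0.3,0,85],[0,0,-0.3,0,85],[0,0,0,0,85]],
])

```text
t: 3.3
ee_pos: [452.7, 140.0, 40.9]
tcp_rot: [-2.461, -1.952, 0.002]
contact_force: [0.1, -1.1, 0.3]
grip_width: 85.0
```

apply_moves([
  [[0,0,0,0,60],[0,0,0,0,60],[0,0,0,0,60],[0,0,0,0,60],[0,0,0,0,60],[0,0,0,0,60]],
], force=30)

```text
t: 3.9
ee_pos: [453.1, 139.6, 42.4]
tcp_rot: [2.461, 1.951, 0.001]
contact_force: [-1.5, -3.7, 8.7]
grip_width: 62.1
```

apply_moves([
  [[0,0,0.1,0,60],[0,0,0.3,0,60],[0,0,0.5,0,60],[0,0,0.5,0,60],[0,0,0.5,0,60],[0,0,0.4,0,60],[0,0,0.2,0,60],[0,0,0,0,60]],
], force=40)

```text
t: 4.7
ee_pos: [453.4, 140.0, 167.4]
tcp_rot: [2.461, 1.952, 0.003]
contact_force: [-0.9, 0.7, -4.0]
grip_width: 62.0
```

apply_moves([
  [[0,-0.2,0,0,60],[-0.1,-0.5,0,0,60],[-0.1,-0.6,0,0,60],[-0.1,-0.7,0,0,60],[-0.1,-0.7,0,0,60],[-0.1,-0.7,0,0,60],[-0.1,-0.7,0,0,60],[-0.1,-0.7,0,0,60]],
])

```text
t: 5.5
ee_pos: [416.9, -102.0, 165.4]
tcp_rot: [-2.461, -1.951, 0.002]
contact_force: [1.0, 0.7, -3.6]
grip_width: 61.7
```

apply_moves([
  [[-0.1,-0.7,0,0,60],[0,-0.7,0,0,60],[0,-0.6,0,0,60],[0,-0.5,0,0,60],[0,-0.2,0,0,60],[0,0,0,0,60],[0,0,0,0,60]],
])

```text
t: 6.2
ee_pos: [412.7, -234.4, 165.8]
tcp_rot: [-2.46, -1.952, 0.0]
contact_force: [0.2, 0.5, -3.0]
grip_width: 62.2
```

```bash
python3 -c "
from h import *
o=r.get_obs();print(o['t'],o['ee_pos'],o['joints'],o['contact_force'],o['grip_width'])
T,S=r.get_image('top'),r.get_image('side')
cv2.imwrite('pics/m2.png',np.hstack([T[200:360,360:600],S[160:320,360:600]]).repeat(1,0))
"
```

```text
6.2 [ 412.66376468 -234.39997368  165.77622552] [ 0.58703985  0.67222897 -0.23957641  1.92042832  0.2717089   0.58111187
  1.51068305] [ 0.15465642  0.48296994 -3.03523037] 62.19598637246324
```

View pics/m2.png

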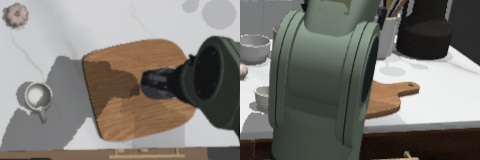

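apply_moves([
  [[0,0,-0.2,0,60],[0,0,-0.4,0,60],[0,0,-0.5,0,60],[0,0,-0.4,0,60],[0,0,-0.3,0,60],[0,0,-0.1,0,60],[0,0,0,0,60],[0,0,0,0,60]],
])

```text
t: 7.1
ee_pos: [413.2, -235.1, 71.7]
tcp_rot: [2.461, 1.952, 0.0]
contact_force: [-0.1, -0.2, -2.9]
grip_width: 62.2
```

apply_moves([
  [[0,0,-0.06,0,60],[0,0,-0.06,0,60],[0,0,-0.04,0,60],[0,0,0,0,60]],
])

```text
t: 7.5
ee_pos: [412.9, -235.1, 63.1]
tcp_rot: [-2.461, -1.952, 0.0]
contact_force: [-0.4, 0.2, -3.4]
grip_width: 62.0
```

apply_moves([
  [[0,0,-0.02,0,60],[0,0,-0.02,0,60],[0,0,0,0,60]],
])

```text
t: 7.8
ee_pos: [413.0, -235.1, 61.2]
tcp_rot: [-2.461, -1.952, 0.0]
contact_force: [0.2, 0.2, -4.0]
grip_width: 62.0
```

apply_moves([
  [[0,0,-0.02,0,60],[0,0,0,0,60]],
])

```text
t: 8.0
ee_pos: [413.0, -235.2, 60.9]
tcp_rot: [2.461, 1.952, -0.0]
contact_force: [-3.7, 2.9, 17.3]
grip_width: 62.0
```

apply_moves([
  [[0,0,-0.02,0,60],[0,0,0,0,60]],
])

```text
t: 8.2
ee_pos: [413.0, -235.2, 60.8]
tcp_rot: [2.46, 1.951, 0.0]
contact_force: [-8.5, 3.8, 45.6]
grip_width: 62.3
```

apply_moves([
  [[0,0,0.04,0,60],[0,0,0,0,85],[0,0,0,0,85],[0,0,0,0,85],[0,0,0,0,85],[0,0,0,0,85]],
])

```text
t: 8.8
ee_pos: [412.9, -235.1, 61.2]
tcp_rot: [-2.461, -1.952, 0.0]
contact_force: [-0.1, -0.1, 0.3]
grip_width: 84.9
```

apply_moves([
  [[0,0,0,-0.5,85],[0,0,0,-1,85],[0,0,0,-1,85],[0,0,0,-1,85],[0,0,0,-1,85],[0,0,0,-1,85],[0,0,0,-1,85],[0,0,0,-1,85]],
])

```text
t: 9.6
ee_pos: [413.0, -235.2, 61.3]
tcp_rot: [3.024, 0.851, 0.0]
contact_force: [0.6, -0.2, -0.4]
grip_width: 84.9
```

apply_moves([
  [[0,0,0,-1,85],[0,0,0,-1,85],[0,0,0,-1,85],[0,0,0,-1,85],[0,0,0,-1,85],[0,0,0,-1,85],[0,0,0,-1,85],[0,0,0,-0.5,85]],
])

```text
t: 10.4
ee_pos: [413.0, -235.1, 61.2]
tcp_rot: [3.12, -0.369, 0.0]
contact_force: [-0.2, -0.6, 0.7]
grip_width: 85.1
```

apply_moves([
  [[0,0,0,0,85],[0,0,0,0,85],[0,0,0,0,60],[0,0,0,0,60],[0,0,0,0,60],[0,0,0,0,60],[0,0,0,0,60]],
], force=25)

```text
t: 11.1
ee_pos: [413.6, -235.5, 61.6]
tcp_rot: [3.12, -0.359, 0.002]
contact_force: [3.0, -1.4, 8.4]
grip_width: 64.7
```

```bash
python3 -c "
from h import *
o=r.get_obs();print(o['t'],o['ee_pos'],o['tcp_rot'],o['joints'],o['contact_force'],o['grip_width'])"
```

```text
11.1 [ 413.59530783 -235.48176797   61.63712625] [ 3.12042866e+00 -3.58921543e-01  2.39369862e-03] [ 0.37778285  0.8746618   0.13178843  2.00708977 -0.37224399  0.2808193
  0.59228109] [ 3.02516562 -1.43683862  8.38690317] 64.66358508826595
```

apply_moves([
  [[0,0,0,0,60],[0,0,0,0,60],[0,0,0,0,70],[0,0,0,0,85],[0,0,0,0,85],[0,0,0,0,85],[0,0,0.2,0,85],[0,0,0.4,0,85]],
])

```text
t: 11.9
ee_pos: [412.5, -235.0, 91.4]
tcp_rot: [-3.12, 0.36, 0.003]
contact_force: [-0.0, 0.3, 0.9]
grip_width: 85.0
```

apply_moves([
  [[0,0,0.6,0,85],[0,0,0.7,0,85],[0,0,0.7,0,85],[0,0.3,0.3,0,60],[0.1,0.7,0,0,60],[0.1,0.8,0,0,60],[0.1,0.8,0,0,60],[0.1,0.8,0,0,60]],
])

```text
t: 12.7
ee_pos: [432.8, -63.5, 207.0]
tcp_rot: [-3.12, 0.361, -0.001]
contact_force: [1.4, -0.1, 0.6]
grip_width: 60.4
```

apply_moves([
  [[0.1,0.8,0,0,60],[0.1,0.8,0,0,60],[0.1,0.8,0,0,60],[0.1,0.8,0,0,60],[0.1,0.8,0,0,60],[0.1,0.8,0,0,60],[0.1,0.7,0,0,60],[0.03,0.4,0,0,60]],
])

```text
t: 13.5
ee_pos: [469.0, 232.8, 206.8]
tcp_rot: [-3.121, 0.356, 0.0]
contact_force: [-0.5, -0.4, 0.4]
grip_width: 59.8
```

apply_moves([
  [[0,0,0,0,60],[0,0,0,0,60],[0,0,0,0,60]],
])

```text
t: 13.8
ee_pos: [469.5, 228.8, 206.7]
tcp_rot: [3.121, -0.362, 0.0]
contact_force: [0.3, -0.5, 0.4]
grip_width: 59.6
```

```bash
python3 -c "
from h import *
o=r.get_obs();print(o['t'],o['ee_pos'],o['tcp_rot'],o['joints'],o['contact_force'],o['grip_width'])
T,S=r.get_image('top'),r.get_image('side')
x,y=413,-235; x2,y2=469.5,280.5
a=crop(T,'top',490,275,50,36,8,[(x,y,108,64),(x,y,18,64)]); b=crop(S,'side',282,250,50,36,8,[(x2,y2,22,79),(x2,y2,70,14)])
cv2.imwrite('pics/m3.png',np.hstack([a,b]))"
```

```text
13.8 [469.52131505 228.83866359 206.73131381] [ 3.12060201e+00 -3.62206012e-01  2.12509169e-04] [-0.75197882  0.70411105  0.44633614  1.71975003 -0.39659002  0.808379
 -0.35181052] [ 0.28831122 -0.52996051  0.42491033] 59.55810126536306
```

View pics/m3.png

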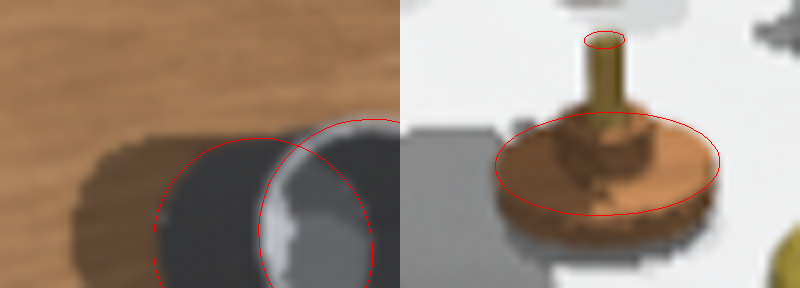

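apply_moves([
  [[0,0.5,0,0,60],[0,0.53,0,0,60],[0,0,-0.4,0,60],[0,0,-0.7,0,60],[0,0,-0.7,0,60],[0,0,-0.4,0,60],[0,0,0,0,60],[0,0,0,0,60]],
])

```text
t: 14.7
ee_pos: [469.9, 281.0, 97.1]
tcp_rot: [-3.121, 0.361, -0.001]
contact_force: [0.8, 0.2, 0.9]
grip_width: 59.9
```

apply_moves([
  [[0,0,-0.3,0,60],[0,0,-0.3,0,60],[0,0,-0.3,0,60],[0,0,-0.1,0,60],[0,0,0,0,60],[0,0,0,0,60]],
])

```text
t: 15.3
ee_pos: [469.9, 281.5, 47.4]
tcp_rot: [-3.12, 0.36, -0.002]
contact_force: [0.1, -0.4, -0.2]
grip_width: 60.1
```

apply_moves([
  [[0,0,0,0,30],[0,0,0,0,20],[0,0,0,0,8],[0,0,0,0,8],[0,0,0,0,8],[0,0,0,0,8],[0,0,0,0,8]],
], force=20)

```text
t: 16.0
ee_pos: [469.8, 281.4, 46.5]
tcp_rot: [-3.121, 0.36, -0.001]
contact_force: [1.3, -0.7, 5.8]
grip_width: 13.0
```

apply_moves([
  [[0,0,0,0,20],[0,0,0,0,40],[0,0,0,0,50],[0,0,0,0.5,50],[0,0,0,1,50],[0,0,0,1,50],[0,0,0,1,50],[0,0,0,1,50]],
])

```text
t: 16.8
ee_pos: [469.3, 281.3, 46.2]
tcp_rot: [3.118, 0.385, -0.001]
contact_force: [0.5, -0.2, -0.0]
grip_width: 49.7
```

apply_moves([
  [[0,0,0,1,50],[0,0,0,1,50],[0,0,0,1,50],[0,0,0,1,50],[0,0,0,1,50],[0,0,0,1,50],[0,0,0,1,50],[0,0,0,1,50]],
])

```text
t: 17.6
ee_pos: [469.4, 281.3, 46.2]
tcp_rot: [2.692, 1.62, -0.001]
contact_force: [-0.4, 0.1, -0.3]
grip_width: 49.8
```

apply_moves([
  [[0,0,0,1,50],[0,0,0,1,50],[0,0,0,0.5,50],[0,0,0,0,50],[0,0,0,0,50],[0,0,0,0,30],[0,0,0,0,20],[0,0,0,0,8]],
])

```text
t: 18.4
ee_pos: [469.4, 281.3, 46.2]
tcp_rot: [2.462, 1.951, -0.0]
contact_force: [0.5, 0.7, -2.0]
grip_width: 12.7
```

apply_moves([
  [[0,0,0,0,8],[0,0,0,0,8],[0,0,0,0,8],[0,0,0,0,8]],
], force=50)

```text
t: 18.8
ee_pos: [469.4, 281.3, 46.2]
tcp_rot: [2.461, 1.952, -0.0]
contact_force: [-0.1, -0.4, -0.8]
grip_width: 11.9
```

```bash
python3 -c "
from h import *
o=r.get_obs();print(o['t'],o['ee_pos'],o['tcp_rot'],o['joints'],o['contact_force'],o['moment'],o['grip_width'])"
```

```text
18.8 [469.41512087 281.29205784  46.24097311] [ 2.46149850e+00  1.95195489e+00 -4.07500398e-04] [-0.56763993  0.94540264 -0.05874406  1.75326264  0.11070672  0.44638721
  0.63890682] [-0.07781087 -0.35348353 -0.77206659] [-0.15506543  0.12580426 -0.03573464] 11.933546400160893
```

apply_moves([
  [[0,0,0.1,0,8],[0,0,0.3,0,8],[0,0,0.5,0,8],[0,0,0.6,0,8],[0,0,0.6,0,8],[0,0,0.5,0,8],[0,0,0.3,0,8],[0,0,0.1,0,8]],
])

```text
t: 19.6
ee_pos: [469.8, 281.6, 197.9]
tcp_rot: [2.461, 1.952, 0.003]
contact_force: [-0.1, 0.4, -2.5]
grip_width: 11.8
```

apply_moves([
  [[0,-0.1,0,0,8],[0,-0.3,0,0,8],[-0.05,-0.5,0,0,8],[-0.1,-0.6,0,0,8],[-0.1,-0.6,0,0,8],[-0.1,-0.6,0,0,8],[-0.1,-0.6,0,0,8],[-0.1,-0.6,0,0,8]],
])

```text
t: 20.4
ee_pos: [440.9, 84.0, 195.6]
tcp_rot: [-2.462, -1.951, 0.002]
contact_force: [0.3, 0.1, -3.5]
grip_width: 12.3
```

apply_moves([
  [[-0.1,-0.6,0,0,8],[-0.1,-0.6,0,0,8],[-0.1,-0.6,0,0,8],[-0.1,-0.6,0,0,8],[-0.1,-0.6,0,0,8],[-0.05,-0.6,0,0,8],[-0.03,-0.6,0,0,8],[0,-0.6,0,0,8]],
])

```text
t: 21.2
ee_pos: [411.4, -155.6, 195.7]
tcp_rot: [-2.461, -1.95, 0.002]
contact_force: [1.1, -0.3, -2.0]
grip_width: 12.1
```

apply_moves([
  [[0,-0.6,0,0,8],[0,-0.5,0,0,8],[0,-0.3,0,0,8],[0,-0.15,0,0,8],[0,0,0,0,8],[0,0,0,0,8],[0,0,0,0,8],[0,0,0,0,8]],
])

```text
t: 22.0
ee_pos: [413.0, -230.5, 196.3]
tcp_rot: [-2.46, -1.953, 0.0]
contact_force: [0.2, -0.5, -1.3]
grip_width: 12.1
```

```bash
python3 -c "
from h import *
o=r.get_obs();print(o['t'],o['ee_pos'],o['tcp_rot'],o['joints'],o['contact_force'],o['moment'],o['grip_width'])
T,S=r.get_image('top'),r.get_image('side')
cv2.imwrite('pics/m4.png',cv2.resize(np.hstack([T[220:340,430:560],S[140:260,360:490]]),None,fx=3,fy=3,interpolation=cv2.INTER_CUBIC))"
```

```text
22.0 [ 413.04924604 -230.52236856  196.30671649] [-2.46045716e+00 -1.95336868e+00  3.06956955e-05] [ 0.5714838   0.61762857 -0.22302296  1.88906089  0.21115031  0.65755098
  1.56262353] [ 0.16600653 -0.54813592 -1.29508818] [-0.00567957 -0.00698402 -0.02096261] 12.091943198424525
```

View pics/m4.png

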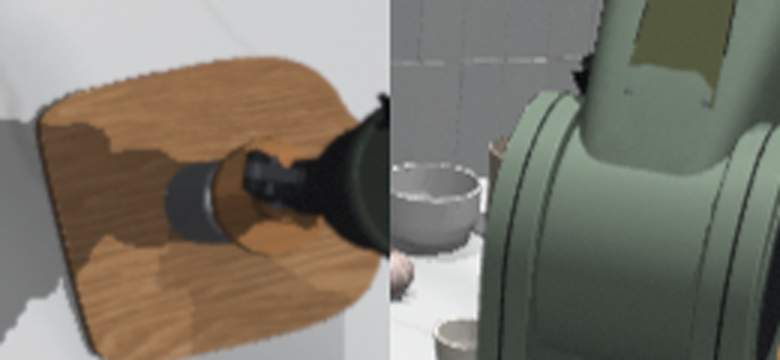

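apply_moves([
  [[0,-0.05,0,0,8],[0,-0.044,0,0,8],[0,0,-0.2,0,8],[0,0,-0.3,0,8],[0,0,-0.2,0,8],[0,0,-0.06,0,8],[0,0,0,0,8],[0,0,0,0,8]],
])

```text
t: 22.9
ee_pos: [413.1, -235.9, 158.5]
tcp_rot: [2.461, 1.952, 0.0]
contact_force: [1.0, -0.9, -1.1]
grip_width: 12.1
```

apply_moves([
  [[0,0,-0.04,0,8],[0,0,-0.04,0,8],[0,0,-0.04,0,8],[0,0,0,0,8]],
])

```text
t: 23.3
ee_pos: [412.9, -235.8, 152.1]
tcp_rot: [-2.461, -1.952, 0.0]
contact_force: [0.7, 0.5, -2.1]
grip_width: 11.8
```

apply_moves([
  [[0,0.012,0,0,8],[0,0,-0.04,0,8],[0,0,-0.04,0,8],[0,0,-0.04,0,8],[0,0,0,0,8]],
])

```text
t: 23.8
ee_pos: [412.9, -235.2, 146.0]
tcp_rot: [-2.461, -1.952, 0.0]
contact_force: [-0.5, 0.8, -2.5]
grip_width: 12.3
```

apply_moves([
  [[0,0,-0.04,0,8],[0,0,-0.03,0,8],[0,0,0,0,8],[0,0,0,0,8]],
])

```text
t: 24.2
ee_pos: [413.0, -235.2, 142.8]
tcp_rot: [2.461, 1.952, -0.0]
contact_force: [0.4, -0.5, -2.6]
grip_width: 12.5
```

apply_moves([
  [[0,0,-0.03,0,8],[0,0,0,0,8],[0,0,0,0,8]],
])

```text
t: 24.5
ee_pos: [413.0, -235.2, 141.3]
tcp_rot: [-2.461, -1.952, 0.0]
contact_force: [0.5, -0.3, -2.7]
grip_width: 12.5
```

apply_moves([
  [[0,0,-0.02,0,8],[0,0,0,0,8]],
])

```text
t: 24.7
ee_pos: [413.0, -235.4, 140.6]
tcp_rot: [2.461, 1.951, -0.0]
contact_force: [-1.5, -0.8, 6.7]
grip_width: 12.0
```

apply_moves([
  [[0,0,-0.02,0,8],[0,0,0,0,8]],
])

```text
t: 24.9
ee_pos: [413.2, -235.5, 140.4]
tcp_rot: [2.46, 1.951, 0.0]
contact_force: [-4.5, 1.2, 30.1]
grip_width: 12.4
```

apply_moves([
  [[0,0,0.025,0,8],[0,0,0,0,20],[0,0,0,0,40],[0,0,0,0,60],[0,0,0,0,60],[0,0,0,0,60],[0,0,0,0,60]],
])

```text
t: 25.6
ee_pos: [413.0, -235.2, 140.5]
tcp_rot: [2.461, 1.952, -0.0]
contact_force: [0.6, 0.4, -0.9]
grip_width: 59.9
```

```bash
python3 -c "
from h import *
o=r.get_obs();print(o['t'],o['ee_pos'],o['contact_force'],o['grip_width'])
T=r.get_image('top');x,y=413,-235.2
cv2.imwrite('pics/m5.png',crop(T,'top',500,285,64,50,10,[(x,y,116,79),(x,y,164,14)]))"
```

```text
25.6 [ 412.96255003 -235.22963112  140.48986271] [ 0.61388211  0.41331983 -0.87008517] 59.91721714306951
```

View pics/m5.png

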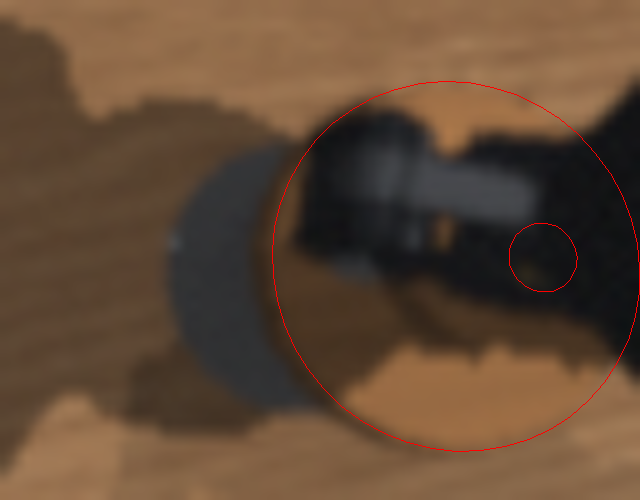

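The overlay at the seated height matches the lid. Next is the collar.

apply_moves([
  [[0,0,-0.1,0,60],[0,0,-0.15,0,60],[0,0,-0.1,0,60],[0,0,-0.06,0,60],[0,0,0,0,60],[0,0,0,0,60]],
])

```text
t: 26.25
ee_pos: [413.0, -235.2, 120.0]
tcp_rot: [-2.461, -1.952, 0.0]
contact_force: [0.4, 0.4, 1.0]
grip_width: 60.1
```

apply_moves([
  [[0,0,0,0,45],[0,0,0,0,38],[0,0,0,0,34],[0,0,0,0,29],[0,0,0,0,29],[0,0,0,0,29],[0,0,0,0,29]],
], force=25)

```text
t: 26.95
ee_pos: [413.1, -235.2, 120.3]
tcp_rot: [2.461, 1.952, 0.0]
contact_force: [-1.1, 1.9, 7.6]
grip_width: 33.5
```

apply_moves([
  [[0,0,0.02,0,29],[0,0,0.06,0,29],[0,0,0.1,0,29],[0,0,0.1,0,29],[0,0,0.1,0,29],[0,0,0.02,0,29],[0,0,0,0,29],[0,0,0,0,29]],
], force=40)

```text
t: 27.75
ee_pos: [412.9, -235.2, 139.9]
tcp_rot: [-2.461, -1.952, 0.0]
contact_force: [-0.7, -0.5, -1.3]
grip_width: 32.6
```

apply_moves([
  [[0,0,0.1,0,29],[0,0,0.2,0,29],[0,0,0.3,0,29],[0,0,0.3,0,29],[0,0,0.3,0,29],[0,0,0.2,0,29],[0,0,0.1,0,29],[0,0,0,0,29]],
])

```text
t: 28.55
ee_pos: [413.1, -235.3, 215.5]
tcp_rot: [2.461, 1.952, 0.0]
contact_force: [-0.7, 0.3, -2.4]
grip_width: 32.8
```

apply_moves([
  [[0,0,0.2,0,29],[0,0,0.1,0,29],[0,0,0,0,29],[0,0,0,0,29],[0,0,0,0,29],[0,0,0,0,29]],
])

```text
t: 29.15
ee_pos: [412.9, -235.2, 229.8]
tcp_rot: [-2.461, -1.952, 0.0]
contact_force: [0.1, -0.4, -1.2]
grip_width: 32.5
```

```bash
python3 -c "
from h import *
o=r.get_obs();print(o['t'],o['ee_pos'],o['contact_force'],o['moment'],o['grip_width'])
T,S=r.get_image('top'),r.get_image('side');x,y=413,-235.2
a=crop(T,'top',500,285,50,60,8,[(x,y,112,64),(x,y,164,14),(x,y,230,79)])
cv2.imwrite('pics/m6.png',np.hstack([a,cv2.resize(S[130:310,350:500],(400,480))]))"
```

```text
29.15 [ 412.90297049 -235.20071907  229.81006618] [ 0.13735932 -0.38836194 -1.20726206] [-0.00236777 -0.02748693 -0.00317226] 32.501647358981224
```

View pics/m6.png

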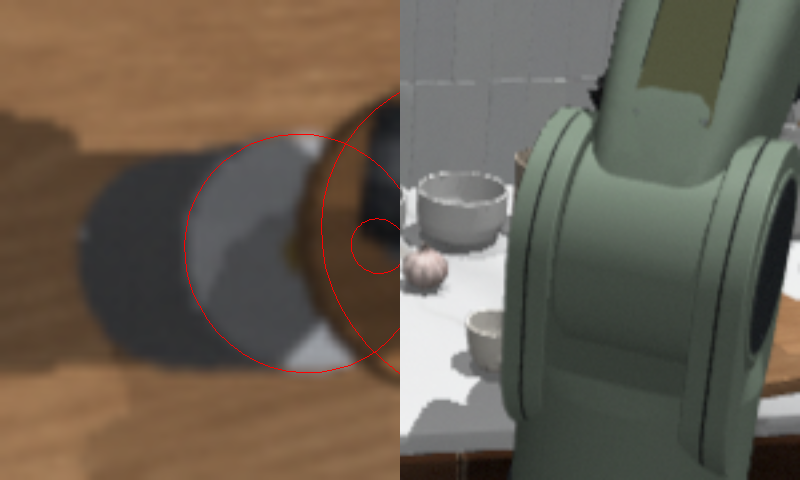

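The picture shows the inner lid's flange flat on the tin's rim. The wooden lid is held above it, its lower edge about 47 mm over the stem's top.

```bash
python3 -c "
from h import *
print(r.job_done())"
```

```text
the job is handed in; nothing more can be done
None
```

The job is done and handed in at about 29 s of the 72 s allowed. The gripper is still holding the wooden outer lid level above the closed tin.

- **Tin:** I stood it at about (413, -235), near the centre of the board's broad part. I gripped it lightly a second time, turned 90°, to fix its centre, then let go.
- **Lids:** I carried both by the stem and lowered them in. They met no resistance until they seated, with the TCP at 140.4 mm against 140.2 mm expected. The seating push peaked at about 30 N.
- **Outer lid:** I lifted it straight up about 110 mm by its collar. Its lower edge is now about 47 mm above the stem's top.

**Last checks:** The top picture shows the inner lid's flange on the tin's rim and the wooden lid above it. The grip width is 32.5 mm on the 34 mm collar, and the wrist reads about 1.2 N, which fits the outer lid alone.

**Disagreements and limits:**
- **Positions:** The networks' tin positions differed by about 30 mm between the two cameras, so I used overlays drawn on the pictures instead.
- **Grip width:** The gripper's width reading was mostly 1–2 mm under the given sizes.
- **Side view:** The arm hid the tin from the side camera, so the final check rests on the top view and the force readings.
- **Bystanders:** I kept clear of the other things on the worktop and saw no contact, but did not measure each one again at the end.

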